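Pump a ratchet vice tight on a piece of tube

ROBOT

A 6-joint arm with a two-finger parallel gripper is mounted at the origin on the work surface. World frame = base frame: x ahead of the robot, y to its left, z up, the work surface at z = 0. Lengths are in m, angles in rad, forces in N, time in s.
With the tool pointing down it reaches from about 0.375 to 0.9 m from the base axis. Payload 3.1 kg.
Tool frame: the origin (TCP) lies on the centre line of the jaws, within the pads' length; the fingertips stand 25 mm ahead of it and the grasp point (between the pads) lies 6 mm ahead of it (nose_length is the distance from the TCP to the fingertips, in m); z points along the fingers, y is the line along which they close (so a half turn about z gives the same grasp; the last joint's range is limited). The gripper opens to 87 mm and grips with 3 to 60 N. Pads are 19 mm wide; open, the fingers measure 117 mm over their backs; the gripper's body (75 mm by 190 mm) begins 51 mm behind the grasp point.
Start: joints at [-1.333, 0.527, 1.433, -0, 1.181, -0.178], TCP at [0.253, -0.571, 0.248] pointing down, gripper open.
Joint ranges: [-3.08, 3.08], [-0.75, 2.2], [0.22, 2.44], [-1.43, 4.57], [0, 2.65], [-2.85, 2.85]. Speed limits (rad/s): [2.79, 2.79, 3.14, 3.14, 3.14, 3.14].

INTERFACE

Orientations are given as a rotation vector (axis times angle).
In Python, from rig import * gives the robot as it stands. The module is installed in compiled form; this text tells all that it offers.
- The arm moves only by the shell command python3 -m inch 'ROWS' [FORCE]. ROWS is JSON, a list of rows, each a list of 7 numbers: the closure, from 0 (fully open) to 1 (shut), then the shift along the tool's x, y, z in cm, then the turn, a rotation vector about the tool's x, y, z in rad. A call has exactly 5 rows; each row shifts and turns the commanded pose from where the row before left it, along the tool's axes as they then stand; what a row does not reach is not made up. A row lasts 1/10 s, in which the tool goes at most 50 mm and 8.59 degrees, less where a joint would pass 70% of its speed; a pose out of reach is approached as far as the arm can. A call with a gripper value outside its range is refused whole. The fingers move at their own pace and stop on an object; FORCE is the grip in N (left out, the last holds). Time passes only in rows, so rows that do not move let the fingers close, or fill a call up. It gives the time, the measured TCP pose, the force, the opening and the grip force at its end, in the units of the state.
- sense(): the state, without advancing time (a new reading comes with each control period).
- read_camera(name): name is "scene" or "top"; returns a dict with "pixels" (480x640x3 uint8, red, green, blue), "intrinsics" (3x3 intrinsics, pixels), "R" (3x3) and "t" (3): a world point X has camera coordinates R X + t. Camera axes: x right, y down, z forward; pixel columns grow to the right and rows downward; lengths in m; the calibration is good to about 2 mm. A picture is of the moment at which its call begins. There is no depth.
- hand_in(): hands the job in; it is judged then, once.
The state is a dict: "clock": time; "joint_pos": joint angles; "dq": joint speeds; "joint_efforts": joint torques, N m; "eef_pos": TCP position; "ee_rot": TCP orientation; "force": force on the tool from outside, world axes, zero at the start; "ft_torque": the same for the moment, N m; "gripper_width": opening from 0.0 (shut) to 1.0 (fully open); "gripper_force": force on a finger pad.
Only numpy, scipy, OpenCV 4.12 (cv2) and the standard library are available. Lean on these libraries where they do the work, as an engineer would, in place of code of your own. Each camera call takes 0.05 s, during which the arm holds its last target. There are 200 camera calls.

TASK

Clamp the square steel tube in the green ratchet vice, ready for welding: take the upright red handle and pump it to and fro in full strokes so that the sprung orange pad creeps up one notch per stroke and presses the tube against the fixed jaw. Stop when the working stroke has first turned clearly stiff, so that the tube is held fast, because pumping on would crush its thin wall; then let go, and leave the hammer, the brush and the iron scroll where they lie.

Things in the scene. Friction and masses are not known exactly. Their poses are not given: they have to be found in the camera images.
- vice: Green ratchet vice bolted to the bench, base 150 x 365 x 20 mm. Origin: on the bench top, on the upright axis shared by lever and toothed wheel. z up; +y runs along the vice from the wheel to the fixed jaw, the way the orange pad (70 x 42 mm, sprung, 5 N per mm) moves as it clamps; the lever reaches out towards -x. The bed the tube lies on is 20 mm above the bench.
- wheel_top (a point): Centre of the steel ratchet wheel's top, 56 mm above the bench. Wheel 100 mm across, 16 teeth, one in four yellow; each tooth drives the pad 8 mm through a rack, and a spring pawl keeps it from turning back. The pad's start varies: it first bites on the 3rd to 7th full stroke.
- bed (a point): Point on the bed in front of the fixed jaw, 20 mm above the bench. The first biting notch clamps the tube with about 35 N, the second with about 70 N: both are good. A third would be over 100 N and crush it; under 25 N is not held fast.
- lever (a joint): Angle of the lever (rad) about the vice's z, 0 to 0.64 between stops, anticlockwise from above; stays where left. At value q the handle stands 140 mm from the pivot in direction pi - 0.32 + q from the vice's +x. Working stroke: to greater q; the wheel clicks home at about 0.56, so push to 0.60. Below about 0.16 the next tooth is taken, so return to 0.06: one full stroke, one tooth. Starts at 0.1 to 0.55.
- grip_mid (a point): Middle of the red grip, 45 mm above its underside. Held still at lever 0.60 it pushes back with under about 3 N while the pad runs free, 5 to 6 N more at the first biting notch, 11 N more at the second, 17 N more at a third. On the move, riding over the pawls takes up to about 7 N even with the pad free.
- handle_grip: Red round upright hand grip at the lever's end, 28 mm diameter and 90 mm tall, turning freely on its own axis, so it may be held without turning the gripper. Origin: centre of its underside, 82 mm above the bench; it runs up along +z to 172 mm above the bench. The lever's bar below it is 24 mm wide with its top 77 mm above the bench; nothing else near it stands higher than 85 mm.
- stop_jaw: Fixed jaw of the vice, green with a steel face. Origin: bottom centre of that face, on the bed, in the vice's frame at x = 20 mm, y = 220 mm; the face looks along the vice's -y and is 80 mm wide and 44 mm high.
- tube: Square steel tube, 40 x 40 mm section, 110 mm long along its own x axis, about 0.6 kg, lying loose on the vice bed between pad and fixed jaw, 3 to 10 mm short of the fixed jaw and roughly parallel to it; the pad slides it home by itself. Origin: centre of its underside.
- scroll: Bystander: black wrought-iron scroll, about 205 x 120 mm, 10 mm thick, lying on the bench. Origin: centre of its underside.
- hammer: Bystander: hammer with wooden shaft, 260 mm long along its own x, lying on the bench. Origin: bottom, middle of its length.
- brush: Bystander: wooden-handled brush, 200 mm long along its own x, lying on the bench. Origin: bottom, middle of its length.
There are look-alikes about, which are no part of the job. Of the things shaped like the tube, the steel one is meant.

How it is judged:
By the outcome, as a careful person would: the job done as asked, in the order asked, and still so for the second after the job is handed in, with the robot touching nothing.
It also fails if it takes over 67 s, if anything falls off the work surface, if the arm or the gripper's body presses on something with over 40 N, if the wrist force passes 120 N, or if a joint passes its speed limit or range.

## Working session

There is one attempt and no reset: what is moved stays moved. The work goes in short steps, Python scripts to look and compute and a shell command to move; the robot and the scene stay as the last step left them, time stands still between calls to the robot, and variables do not carry over. Pictures are saved under pics/ and viewed, at most 10 in all, crops included, and the job is handed in when it is done.

```bash
mkdir -p pics
cat > h.py <<'E'
from rig import *
import numpy as np, cv2
def snap(n,f):
    c=read_camera(n); cv2.imwrite('pics/'+f,c['pixels'][:,:,::-1]); np.savez('pics/'+n+'.npz',**{k:np.array(v) for k,v in c.items()}); return c
def ray(n,u,v,z):
    c=np.load('pics/'+n+'.npz'); d=c['R'].T@np.linalg.inv(c['intrinsics'])@[u,v,1]; o=-c['R'].T@c['t']; return o+d*(z-o[2])/d[2]
def proj(n,X):
    c=np.load('pics/'+n+'.npz'); p=c['intrinsics']@(c['R']@np.array(X)+c['t']); return p[:2]/p[2]
E
python3 - <<'E'
from h import *
snap('top','t0.png'); snap('scene','s0.png'); s=sense(); print(s['eef_pos'],s['ee_rot'],s['force'],s['clock'])
from scipy.spatial.transform import Rotation as R
print(R.from_rotvec(s['ee_rot']).as_matrix().round(3))
E
```

```text
[ 0.25290383 -0.57086765  0.24665027] [-3.07166641e+00 -6.49540934e-01  7.39381979e-05] [-0.36069115 -0.19002328  0.26922605] 0.1
[[ 0.914  0.405 -0.   ]
 [ 0.405 -0.914  0.002]
 [ 0.    -0.002 -1.   ]]
```

View pics/t0.png

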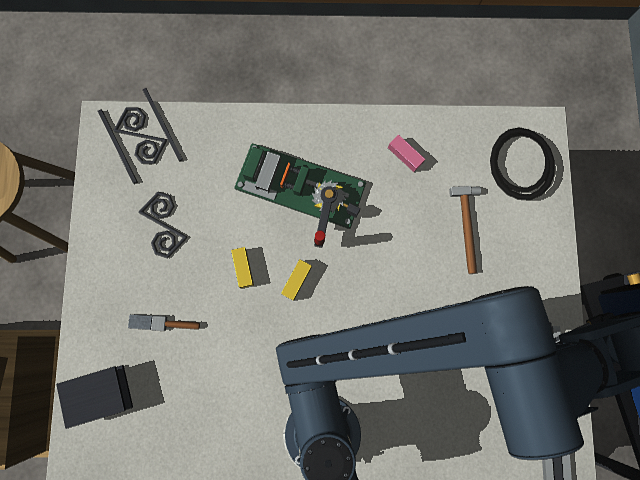

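View pics/s0.png

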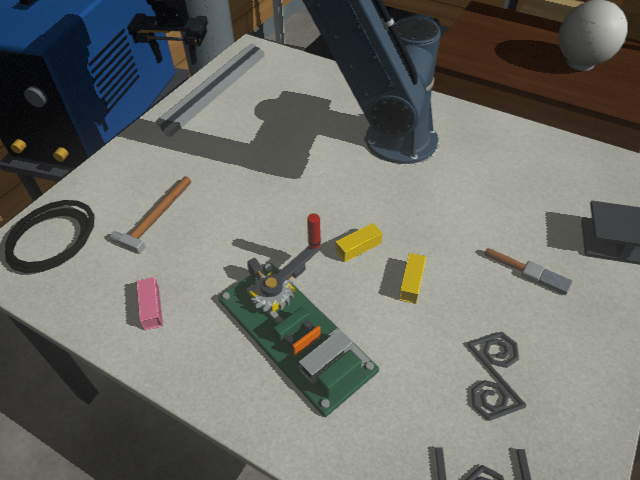

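The top picture shows the vice with its wheel near (329,195), the red grip near (320,238), and the jaw end towards (262,172). In the scene picture the grip runs from (314,215) to (314,245), the hub is at (271,284) and the steel tube at (328,352). The yellow and pink tubes are look-alikes.

Run:
```python
from h import *
a=cv2.imread('pics/t0.png')[135:255,225:385]; b=cv2.imread('pics/s0.png')[200:420,210:390]
a=cv2.resize(a,None,fx=3.2,fy=3.2,interpolation=2); b=cv2.resize(b,None,fx=1.5,fy=1.5,interpolation=2)
o=np.zeros((a.shape[0],a.shape[1]+b.shape[1],3),np.uint8);o=np.zeros((max(a.shape[0],b.shape[0]),a.shape[1]+b.shape[1],3),np.uint8)
o[:a.shape[0],:a.shape[1]]=a;o[:b.shape[0],a.shape[1]:]=b
cv2.imwrite('pics/c1.png',o);print(o.shape)
for n,f in(('top','t0'),('scene','s0')):
    im=cv2.imread(f'pics/{f}.png').astype(int); m=(im[...,2]>110)&(im[...,1]<45)&(im[...,0]<45)
    k,l,st,ce=cv2.connectedComponentsWithStats(m.astype(np.uint8))
    for i in range(1,k):
        if st[i,4]>20: print(n,st[i],ce[i])
print(ray('top',329,194,.08),ray('top',320,237,.172),ray('scene',314.5,230,.127))
```

```text
(384, 782, 3)
top [315 231  10  11  78] [319.26923077 235.44871795]
[ 0.6617442  -0.01453498  0.08      ] [0.52014584 0.01279806 0.172     ] [0.52144705 0.01415834 0.127     ]
```

View pics/c1.png

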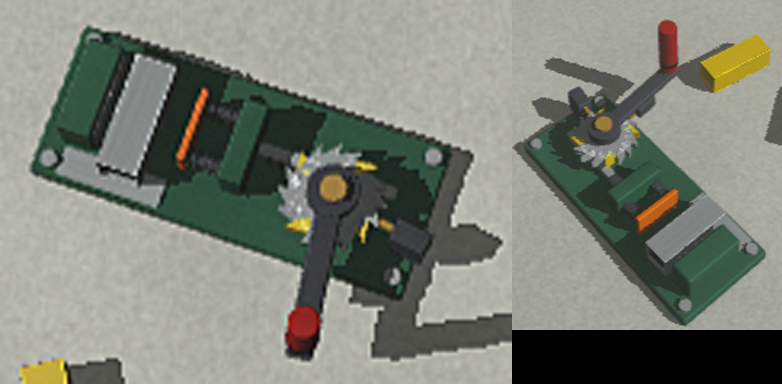

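Run:
```python
from h import *
f=lambda u,v,z: ray('top',225+u/3.2,135+v/3.2,z)
C=[f(*p,.02) for p in((88,28),(470,152),(400,298),(32,172))]
for c in C: print(c.round(4))
y1=C[0]-C[1]; y2=C[3]-C[2]; print(np.linalg.norm(y1),np.linalg.norm(y2),np.arctan2(y1[1],y1[0]),np.arctan2(y2[1],y2[0]))
yaw=np.arctan2((y1+y2)[1],(y1+y2)[0])-np.pi/2
h=f(303,325,.172); 
for z in(.08,.085,.09):
    w=f(333,187,z); d=h-w; print(w,h,np.hypot(d[0],d[1]),'q',(np.arctan2(d[1],d[0])-yaw-np.pi+.32+np.pi)%(2*np.pi)-np.pi,'yaw',yaw)
t=h[:2]
w2=ray('scene',271,283.5,.085);print('scene hub',w2)
for q in (.06,.6):
    a=yaw+np.pi-.32+q; print(q,w[:2]+.14*np.array([np.cos(a),np.sin(a)]), 'dir',a)
# reproj checks
print(proj('scene',[*h[:2],.172]),proj('scene',[*h[:2],.082]))
```

```text
[0.8315 0.2133 0.02  ]
[ 0.7148 -0.1445  0.02  ]
[ 0.5758 -0.0788  0.02  ]
[0.6909 0.2609 0.02  ]
0.37629637119977943 0.3586776243963757 1.2555679372370392 1.2440802641963644
[ 0.66339615 -0.01470852  0.08      ] [0.52130276 0.01362326 0.172     ] 0.14489037057843215 q 0.4440270258883232 yaw -0.3208345337050995
[ 0.66203181 -0.01448863  0.085     ] [0.52130276 0.01362326 0.172     ] 0.143509381178935 q 0.443670707298383 yaw -0.3208345337050995
[ 0.66066747 -0.01426874  0.09      ] [0.52130276 0.01362326 0.172     ] 0.14212841035388504 q 0.4433074644220647 yaw -0.3208345337050995
scene hub [ 0.66615024 -0.00930064  0.085     ]
0.06 [0.54362677 0.06255231] dir 2.560758119884694
0.6 [ 0.52078418 -0.0085535 ] dir 3.100758119884694
[313.86975211 216.00183429] [314.75198456 242.94505713]
```

```bash
python3 -m inch '[[0,0,0,0,0,0,0.139],[0,0,0,0,0,0,0.139],[0,0,0,0,0,0,0.139],[0,2,-4,0,0,0,0],[0,2,-4,0,0,0,0]]'; python3 -m inch '[[0,2,-4,0,0,0,0],[0,2,-4,0,0,0,0],[0,2,-4,0,0,0,0],[0,2,-4,0,0,0,0],[0,2,-4,0,0,0,0]]'
```

```text
clock: 0.6
eef_pos: [0.2928, -0.4912, 0.2468]
ee_rot: [-3.141, 0.005, 0.0]
force: [1.0, 0.2, 0.2]
gripper_width: 0.998
gripper_force: 0.0
clock: 1.1
eef_pos: [0.3935, -0.2896, 0.2473]
ee_rot: [-3.141, 0.001, 0.0]
force: [0.4, 0.0, -0.2]
gripper_width: 1.0
gripper_force: 0.0
```

```bash
python3 -m inch '[[0,1.6,-3.8,0,0,0,0],[0,1.6,-3.8,0,0,0,0],[0,1.6,-3.8,0,0,0,0],[0,1.6,-3.8,0,0,0,0],[0,1.6,-3.8,0,0,0,0]]'; python3 -m inch '[[0,1.6,-3.8,0,0,0,0],[0,1.6,-3.8,0,0,0,0],[0,1.6,-3.8,0,0,0,0],[0,0,0,0,0,0,0],[0,0,0,0,0,0,0]]'
python3 - <<'E'
from h import *
snap('scene','s1.png')
im=cv2.imread('pics/s1.png'); cv2.imwrite('pics/c2.png',cv2.resize(im[150:330,200:440],None,fx=2.5,fy=2.5))
E
```

```text
clock: 1.6
eef_pos: [0.4733, -0.0998, 0.2474]
ee_rot: [-3.141, 0.0, 0.001]
force: [0.7, -1.2, 0.5]
gripper_width: 0.999
gripper_force: 0.0
clock: 2.1
eef_pos: [0.5208, 0.0133, 0.2471]
ee_rot: [3.141, 0.004, -0.002]
force: [-0.1, 0.0, -0.2]
gripper_width: 1.001
gripper_force: 0.0
```

View pics/c2.png

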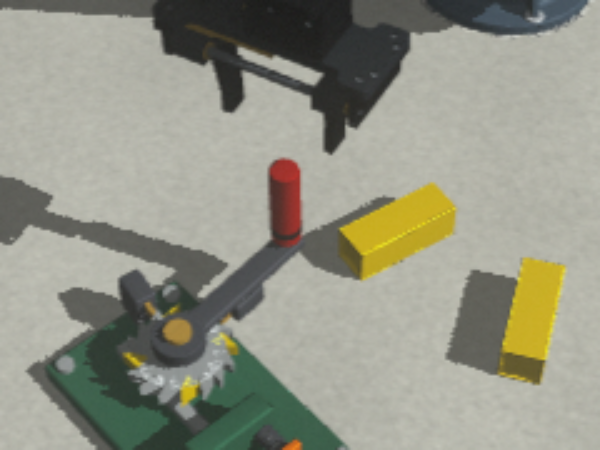

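The open fingers hang directly over the red grip (crop ~285,170), so I'll go down and close.

```bash
python3 -m inch '[[0,0,0,2.8,0,0,0],[0,0,0,2.8,0,0,0],[0,0,0,2.8,0,0,0],[0,0,0,2.7,0,0,0],[0,0,0,0,0,0,0]]'; python3 -m inch '[[0.5,0,0,0,0,0,0],[0.7,0,0,0,0,0,0],[1,0,0,0,0,0,0],[1,0,0,0,0,0,0],[1,0,0,0,0,0,0]]' 25; python3 -m inch '[[1,0,0,0,0,0,0],[1,0,0,0,0,0,0],[1,0,0,0,0,0,0],[1,0,0,0,0,0,0],[1,0,0,0,0,0,0]]'
```

```text
clock: 2.65
eef_pos: [0.5181, 0.0112, 0.1336]
ee_rot: [-3.14, 0.005, 0.013]
force: [-0.7, 0.4, 0.1]
gripper_width: 1.003
gripper_force: 0.0
clock: 3.15
eef_pos: [0.5215, 0.0125, 0.1374]
ee_rot: [3.141, -0.0, 0.002]
force: [-0.8, -0.1, -0.6]
gripper_width: 0.63
gripper_force: 0.0
clock: 3.65
eef_pos: [0.521, 0.0126, 0.1366]
ee_rot: [-3.141, 0.0, 0.001]
force: [-0.5, 0.5, 2.0]
gripper_width: 0.314
gripper_force: 25.0
```

```bash
python3 -m inch '[[1,0.3,-0.9,0,0,0,0],[1,0.35,-1.1,0,0,0,0],[1,0.4,-1.1,0,0,0,0],[1,0.5,-1.0,0,0,0,0],[1,0.5,-0.9,0,0,0,0]]'; python3 -m inch '[[1,0,0,0,0,0,0],[1,0,0,0,0,0,0],[1,0,0,0,0,0,0],[1,0,0,0,0,0,0],[1,0,0,0,0,0,0]]'
```

```text
clock: 4.15
eef_pos: [0.5413, 0.064, 0.1365]
ee_rot: [-3.141, -0.001, 0.002]
force: [-3.8, -0.3, 4.3]
gripper_width: 0.315
gripper_force: 25.0
clock: 4.65
eef_pos: [0.5414, 0.0641, 0.1365]
ee_rot: [-3.14, 0.0, 0.001]
force: [-3.9, 3.1, 4.9]
gripper_width: 0.316
gripper_force: 25.0
```

Run:
```python
from h import *
snap('top','t2.png');snap('scene','s2.png')
a=cv2.imread('pics/t2.png')[135:255,225:385]; b=cv2.imread('pics/s2.png')[200:420,210:390]
a=cv2.resize(a,None,fx=3.2,fy=3.2,interpolation=2); b=cv2.resize(b,None,fx=1.5,fy=1.5,interpolation=2)
o=np.zeros((384,782,3),np.uint8)
o[:a.shape[0],:a.shape[1]]=a;o[:b.shape[0],a.shape[1]:]=b
cv2.imwrite('pics/c3.png',o)
```

```text
(no output)
```

View pics/c3.png

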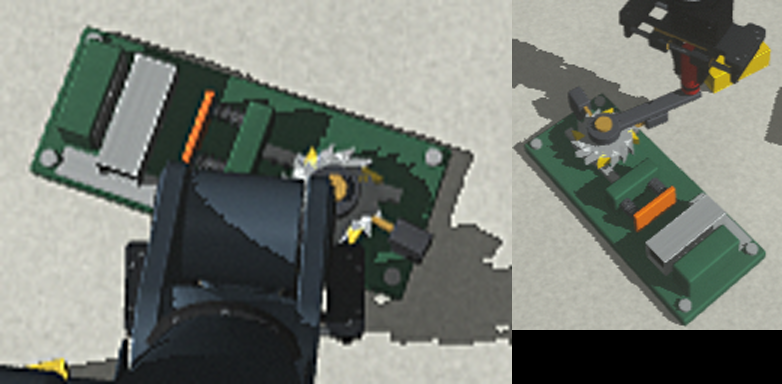

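At the return end the lever is near 0.06. The pad, at crop (195,128), is about 25 mm short of the tube, so I expect several free strokes. Now stroke 1.

```bash
python3 -m inch '[[1,-0.75,1.3,0,0,0,0],[1,-0.6,1.4,0,0,0,0],[1,-0.45,1.45,0,0,0,0],[1,-0.3,1.5,0,0,0,0],[1,-0.15,1.55,0,0,0,0]]'; python3 -m inch '[[1,0,0,0,0,0,0],[1,0,0,0,0,0,0],[1,0,0,0,0,0,0],[1,0,0,0,0,0,0],[1,0,0,0,0,0,0]]'
python3 - <<'E'
from h import *
snap('scene','s3.png')
b=cv2.imread('pics/s3.png')[200:420,210:390]
cv2.imwrite('pics/c4.png',cv2.resize(b,None,fx=2.5,fy=2.5,interpolation=2))
s=sense();print(s['force'])
E
```

```text
clock: 5.25
eef_pos: [0.5189, -0.0085, 0.1365]
ee_rot: [-3.14, -0.0, 0.001]
force: [-1.9, 3.3, 3.6]
gripper_width: 0.316
gripper_force: 25.0
clock: 5.75
eef_pos: [0.5189, -0.0094, 0.1365]
ee_rot: [3.141, 0.001, -0.002]
force: [-4.4, -1.3, 4.6]
gripper_width: 0.321
gripper_force: 25.0
[-4.66259575 -0.92002621  5.83217986]
```

View pics/c4.png

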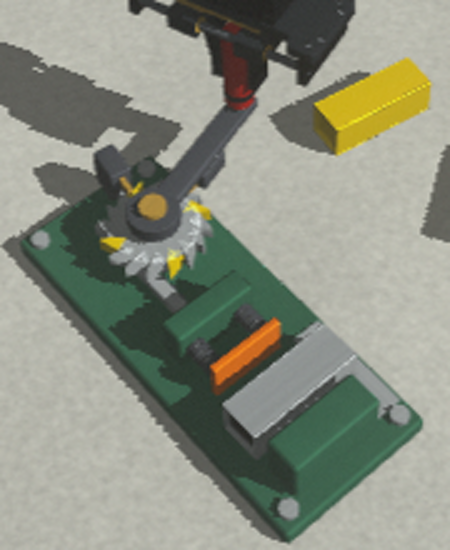

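The pad, at crop (245,352), has moved up but is still clear of the tube. I'll do the return and stroke 2, tracking the pad by its colour.

```bash
cat > o.py <<'E'
from h import *
c=snap('scene','x.png'); im=c['pixels'].astype(int); m=(im[...,0]>180)&(im[...,1]>60)&(im[...,1]<150)&(im[...,2]<70); m[:,:250]=0
k,l,st,ce=cv2.connectedComponentsWithStats(m.astype(np.uint8)); i=1+st[1:,4].argmax(); p=ray('scene',*ce[i],.04)
v=p[:2]-[.659,-.0145]; print('pad y mm',1000*v@[np.cos(1.25),np.sin(1.25)],st[i,4],'F',[sense()['force'].__getitem__(j) for j in range(3)])
E
python3 o.py
python3 -m inch '[[1,0.15,-1.55,0,0,0,0],[1,0.3,-1.5,0,0,0,0],[1,0.45,-1.45,0,0,0,0],[1,0.6,-1.4,0,0,0,0],[1,0.75,-1.3,0,0,0,0]]'; python3 -m inch '[[1,0,0,0,0,0,0],[1,0,0,0,0,0,0],[1,0,0,0,0,0,0],[1,0,0,0,0,0,0],[1,0,0,0,0,0,0]]'; python3 o.py
python3 -m inch '[[1,-0.75,1.3,0,0,0,0],[1,-0.6,1.4,0,0,0,0],[1,-0.45,1.45,0,0,0,0],[1,-0.3,1.5,0,0,0,0],[1,-0.15,1.55,0,0,0,0]]'; python3 -m inch '[[1,0,0,0,0,0,0],[1,0,0,0,0,0,0],[1,0,0,0,0,0,0],[1,0,0,0,0,0,0],[1,0,0,0,0,0,0]]'; python3 o.py
```

```text
pad y mm 143.11356206566526 236 F [np.float64(-4.367529625702477), np.float64(-2.5118784082164223), np.float64(5.532328600359082)]
clock: 6.35
eef_pos: [0.5412, 0.0638, 0.1365]
ee_rot: [-3.141, -0.0, 0.003]
force: [-4.7, -1.1, 4.8]
gripper_width: 0.313
gripper_force: 25.0
clock: 6.85
eef_pos: [0.5415, 0.0642, 0.1365]
ee_rot: [-3.14, 0.0, 0.001]
force: [-4.2, 2.7, 4.8]
gripper_width: 0.316
gripper_force: 25.0
pad y mm 141.80886014300702 251 F [np.float64(-4.543821682705645), np.float64(3.740630741206372), np.float64(4.702148853539644)]
clock: 7.4
eef_pos: [0.5189, -0.0084, 0.1365]
ee_rot: [-3.14, -0.0, 0.001]
force: [-2.3, 3.2, 3.7]
gripper_width: 0.313
gripper_force: 25.0
clock: 7.9
eef_pos: [0.5189, -0.0093, 0.1365]
ee_rot: [3.141, 0.001, -0.002]
force: [-4.9, -1.5, 6.1]
gripper_width: 0.316
gripper_force: 25.0
pad y mm 149.73780414303158 196 F [np.float64(-5.052348780526244), np.float64(-0.5985115709792842), np.float64(6.488102436585217)]
```

```bash
python3 -m inch '[[1,0.15,-1.55,0,0,0,0],[1,0.3,-1.5,0,0,0,0],[1,0.45,-1.45,0,0,0,0],[1,0.6,-1.4,0,0,0,0],[1,0.75,-1.3,0,0,0,0]]'; python3 -m inch '[[1,0,0,0,0,0,0],[1,0,0,0,0,0,0],[1,0,0,0,0,0,0],[1,0,0,0,0,0,0],[1,0,0,0,0,0,0]]'; python3 o.py
python3 -m inch '[[1,-0.75,1.3,0,0,0,0],[1,-0.6,1.4,0,0,0,0],[1,-0.45,1.45,0,0,0,0],[1,-0.3,1.5,0,0,0,0],[1,-0.15,1.55,0,0,0,0]]'; python3 -m inch '[[1,0,0,0,0,0,0],[1,0,0,0,0,0,0],[1,0,0,0,0,0,0],[1,0,0,0,0,0,0],[1,0,0,0,0,0,0]]'; python3 o.py;python3 o.py; cp pics/x.png pics/s4.png
```

```text
clock: 8.45
eef_pos: [0.5412, 0.0638, 0.1365]
ee_rot: [-3.141, -0.0, 0.003]
force: [-4.3, 0.0, 4.1]
gripper_width: 0.319
gripper_force: 25.0
clock: 8.95
eef_pos: [0.5415, 0.0642, 0.1365]
ee_rot: [-3.14, 0.0, 0.001]
force: [-4.0, 3.7, 5.4]
gripper_width: 0.318
gripper_force: 25.0
pad y mm 148.1855458258364 203 F [np.float64(-4.048810392772873), np.float64(2.9897969586631636), np.float64(5.400823948296308)]
clock: 9.5
eef_pos: [0.5189, -0.0083, 0.1365]
ee_rot: [-3.14, -0.0, 0.001]
force: [-2.2, 4.6, 3.6]
gripper_width: 0.317
gripper_force: 25.0
clock: 10.0
eef_pos: [0.5189, -0.0093, 0.1365]
ee_rot: [3.141, 0.0, -0.002]
force: [-5.5, -0.4, 5.5]
gripper_width: 0.318
gripper_force: 25.0
pad y mm 156.28004469143835 148 F [np.float64(-4.794940238884676), np.float64(-1.4547370514497169), np.float64(5.3371868476795115)]
pad y mm 156.28004469143835 148 F [np.float64(-4.359957193040505), np.float64(-1.6976323485599285), np.float64(5.882216736161932)]
```

Stroke 3 was still free: Fy at rest is about -1.2 N, the same as before. On to stroke 4.

```bash
python3 -m inch '[[1,0.15,-1.55,0,0,0,0],[1,0.3,-1.5,0,0,0,0],[1,0.45,-1.45,0,0,0,0],[1,0.6,-1.4,0,0,0,0],[1,0.75,-1.3,0,0,0,0]]'; python3 -m inch '[[1,0,0,0,0,0,0],[1,0,0,0,0,0,0],[1,0,0,0,0,0,0],[1,0,0,0,0,0,0],[1,0,0,0,0,0,0]]'; python3 o.py
python3 -m inch '[[1,-0.75,1.3,0,0,0,0],[1,-0.6,1.4,0,0,0,0],[1,-0.45,1.45,0,0,0,0],[1,-0.3,1.5,0,0,0,0],[1,-0.15,1.55,0,0,0,0]]'; python3 -m inch '[[1,0,0,0,0,0,0],[1,0,0,0,0,0,0],[1,0,0,0,0,0,0],[1,0,0,0,0,0,0],[1,0,0,0,0,0,0]]'; python3 o.py;python3 o.py
python3 - <<'E'
from h import *
cv2.imwrite('pics/c5.png',cv2.resize(np.hstack([cv2.imread(f'pics/{n}.png')[280:420,240:390] for n in('s4','x')]),None,fx=2.5,fy=2.5,interpolation=2))
E
```

```text
clock: 10.6
eef_pos: [0.5412, 0.0639, 0.1366]
ee_rot: [-3.141, -0.0, 0.003]
force: [-4.5, -0.4, 5.2]
gripper_width: 0.316
gripper_force: 25.0
clock: 11.1
eef_pos: [0.5415, 0.0643, 0.1365]
ee_rot: [-3.14, 0.0, 0.001]
force: [-4.9, 4.2, 5.7]
gripper_width: 0.318
gripper_force: 25.0
pad y mm 154.72984314965916 158 F [np.float64(-3.8942753593740784), np.float64(3.00447993402583), np.float64(6.043952178896596)]
clock: 11.65
eef_pos: [0.5189, -0.0083, 0.1365]
ee_rot: [-3.14, -0.0, 0.001]
force: [-3.1, 4.4, 3.8]
gripper_width: 0.317
gripper_force: 25.0
clock: 12.15
eef_pos: [0.5189, -0.0093, 0.1365]
ee_rot: [3.141, 0.001, -0.002]
force: [-4.7, -1.4, 4.9]
gripper_width: 0.318
gripper_force: 25.0
pad y mm 162.89974528679383 105 F [np.float64(-5.285401248869505), np.float64(-1.0566538529923686), np.float64(5.556460571068833)]
pad y mm 162.89974528679383 105 F [np.float64(-5.0805767058199045), np.float64(-1.1844063851342546), np.float64(5.510505788607356)]
```

View pics/c5.png

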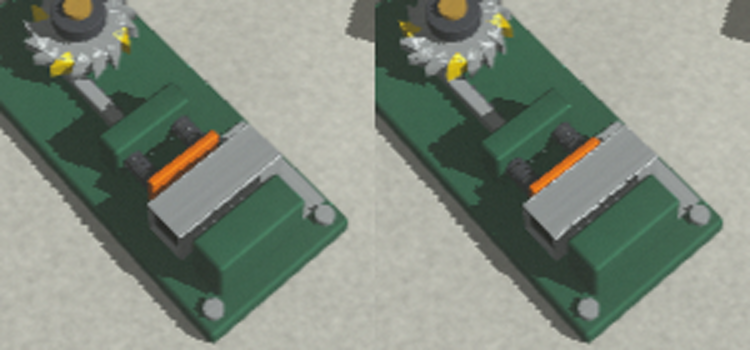

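After stroke 4 (right half) the pad has almost reached the tube at (565,165), and there is still a gap to the jaw. Fy is unchanged, so stroke 5 follows.

```bash
python3 -m inch '[[1,0.15,-1.55,0,0,0,0],[1,0.3,-1.5,0,0,0,0],[1,0.45,-1.45,0,0,0,0],[1,0.6,-1.4,0,0,0,0],[1,0.75,-1.3,0,0,0,0]]'; python3 -m inch '[[1,0,0,0,0,0,0],[1,0,0,0,0,0,0],[1,0,0,0,0,0,0],[1,0,0,0,0,0,0],[1,0,0,0,0,0,0]]'; python3 o.py
python3 -m inch '[[1,-0.75,1.3,0,0,0,0],[1,-0.6,1.4,0,0,0,0],[1,-0.45,1.45,0,0,0,0],[1,-0.3,1.5,0,0,0,0],[1,-0.15,1.55,0,0,0,0]]'; python3 -m inch '[[1,0,0,0,0,0,0],[1,0,0,0,0,0,0],[1,0,0,0,0,0,0],[1,0,0,0,0,0,0],[1,0,0,0,0,0,0]]'; python3 o.py;python3 o.py
python3 - <<'E'
from h import *
cv2.imwrite('pics/c6.png',cv2.resize(np.hstack([cv2.imread(f'pics/{n}.png')[280:420,240:390] for n in('s4','x')]),None,fx=2.5,fy=2.5,interpolation=2))
E
```

```text
clock: 12.75
eef_pos: [0.5412, 0.0639, 0.1365]
ee_rot: [-3.142, -0.0, 0.003]
force: [-4.5, -1.0, 3.4]
gripper_width: 0.317
gripper_force: 25.0
clock: 13.25
eef_pos: [0.5415, 0.0643, 0.1365]
ee_rot: [-3.14, 0.0, 0.001]
force: [-3.9, 3.8, 5.8]
gripper_width: 0.314
gripper_force: 25.0
pad y mm 161.70484003035338 120 F [np.float64(-4.926612195375246), np.float64(3.915604663516544), np.float64(5.251074400062962)]
clock: 13.8
eef_pos: [0.5189, -0.0081, 0.1365]
ee_rot: [-3.14, -0.0, 0.001]
force: [-2.2, 3.9, 3.8]
gripper_width: 0.315
gripper_force: 25.0
clock: 14.3
eef_pos: [0.5189, -0.0091, 0.1365]
ee_rot: [3.141, 0.0, -0.002]
force: [-4.9, -0.2, 6.5]
gripper_width: 0.32
gripper_force: 25.0
pad y mm 170.21377502328622 104 F [np.float64(-4.783725443946065), np.float64(-0.07912624366473181), np.float64(6.105386654819024)]
pad y mm 170.21377502328622 104 F [np.float64(-4.976669026624387), np.float64(0.08863251704381636), np.float64(6.032276865662306)]
```

View pics/c6.png

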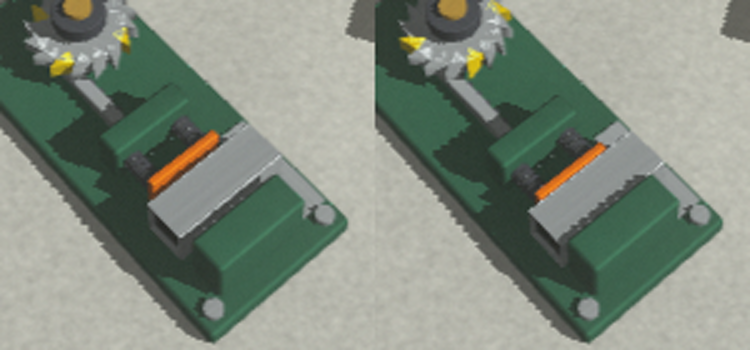

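Stroke 5 pushed the tube towards the jaw. Fy rose by only 1 N, which is friction and not yet a bite. Stroke 6 is next.

```bash
python3 -m inch '[[1,0.15,-1.55,0,0,0,0],[1,0.3,-1.5,0,0,0,0],[1,0.45,-1.45,0,0,0,0],[1,0.6,-1.4,0,0,0,0],[1,0.75,-1.3,0,0,0,0]]'; python3 -m inch '[[1,0,0,0,0,0,0],[1,0,0,0,0,0,0],[1,0,0,0,0,0,0],[1,0,0,0,0,0,0],[1,0,0,0,0,0,0]]'; python3 o.py
python3 -m inch '[[1,-0.75,1.3,0,0,0,0],[1,-0.6,1.4,0,0,0,0],[1,-0.45,1.45,0,0,0,0],[1,-0.3,1.5,0,0,0,0],[1,-0.15,1.55,0,0,0,0]]'; python3 -m inch '[[1,0,0,0,0,0,0],[1,0,0,0,0,0,0],[1,0,0,0,0,0,0],[1,0,0,0,0,0,0],[1,0,0,0,0,0,0]]'; python3 o.py;python3 o.py
python3 - <<'E'
from h import *
cv2.imwrite('pics/c7.png',cv2.resize(np.hstack([cv2.imread(f'pics/{n}.png')[280:420,240:390] for n in('s4','x')]),None,fx=2.5,fy=2.5,interpolation=2))
E
```

```text
clock: 14.9
eef_pos: [0.5412, 0.0639, 0.1365]
ee_rot: [3.142, 0.0, -0.003]
force: [-4.5, 0.3, 4.9]
gripper_width: 0.314
gripper_force: 25.0
clock: 15.4
eef_pos: [0.5415, 0.0643, 0.1365]
ee_rot: [-3.14, 0.0, 0.001]
force: [-4.4, 3.3, 5.2]
gripper_width: 0.32
gripper_force: 25.0
pad y mm 169.78666938606503 117 F [np.float64(-4.5680225596100685), np.float64(3.500021670626438), np.float64(5.590427167671434)]
clock: 15.95
eef_pos: [0.5189, -0.007, 0.1365]
ee_rot: [-3.138, 0.001, 0.001]
force: [-1.9, 8.8, 5.3]
gripper_width: 0.314
gripper_force: 25.0
clock: 16.45
eef_pos: [0.5189, -0.0076, 0.1365]
ee_rot: [-3.14, 0.001, 0.002]
force: [-4.5, 4.9, 5.8]
gripper_width: 0.314
gripper_force: 25.0
pad y mm 170.21341963972696 104 F [np.float64(-4.236691824968415), np.float64(5.144270339810925), np.float64(5.622701315394378)]
pad y mm 170.21341963972696 104 F [np.float64(-3.495599966839351), np.float64(5.25514735192431), np.float64(6.358796298520036)]
```

View pics/c7.png

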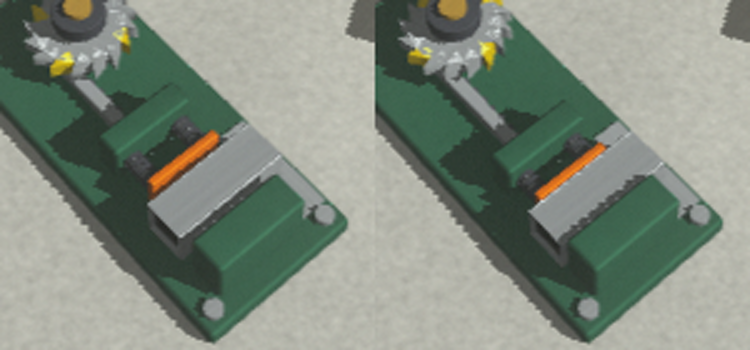

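Fy at rest went from -1.2 to +5.2 N. That's 6.4 N more, so it is the first bite, and the pad has stopped moving with the tube against the jaw. I'll nudge about 2 mm further to be sure of the click, ease back a little (well above 0.16) to check the pawl holds, then let go.

```bash
python3 -m inch '[[1,0,0.1,0,0,0,0],[1,0,0.1,0,0,0,0],[1,0,0,0,0,0,0],[1,0,0,0,0,0,0],[1,0,0,0,0,0,0]]'
python3 -m inch '[[1,0,-0.5,0,0,0,0],[1,0.1,-0.7,0,0,0,0],[1,0.1,-0.6,0,0,0,0],[1,0,0,0,0,0,0],[1,0,0,0,0,0,0]]'; python3 o.py
python3 -m inch '[[0.5,0,0,0,0,0,0],[0.3,0,0,0,0,0,0],[0,0,0,0,0,0,0],[0,0,0,0,0,0,0],[0,0,0,0,0,0,0]]';python3 -m inch '[[0,0,0,0,0,0,0],[0,0,0,0,0,0,0],[0,0,0,0,0,0,0],[0,0,0,0,0,0,0],[0,0,0,0,0,0,0]]'
```

```text
clock: 17.05
eef_pos: [0.5189, -0.0089, 0.1365]
ee_rot: [-3.139, 0.001, 0.002]
force: [-4.0, 7.7, 6.2]
gripper_width: 0.317
gripper_force: 25.0
clock: 17.55
eef_pos: [0.5204, 0.0078, 0.1365]
ee_rot: [-3.141, -0.001, 0.004]
force: [-6.1, 1.1, 6.0]
gripper_width: 0.314
gripper_force: 25.0
pad y mm 170.28655658876903 106 F [np.float64(-5.675205655728406), np.float64(1.696231026965087), np.float64(6.743000759233322)]
clock: 18.1
eef_pos: [0.5216, 0.0064, 0.1365]
ee_rot: [3.141, -0.001, 0.001]
force: [-0.3, 0.2, 1.0]
gripper_width: 0.686
gripper_force: 0.0
clock: 18.6
eef_pos: [0.5212, 0.0064, 0.1366]
ee_rot: [3.142, -0.0, 0.0]
force: [-0.4, -1.0, -0.9]
gripper_width: 0.986
gripper_force: 0.0
```

```bash
cp pics/x.png pics/s6.png
python3 -m inch '[[0,0,0,-2.4,0,0,0],[0,0,0,-2.4,0,0,0],[0,0,0,-2.4,0,0,0],[0,0,0,-2.4,0,0,0],[0,0,0,-2.4,0,0,0]]';python3 -m inch '[[0,-2,0,-1,0,0,0],[0,-2,0,0,0,0,0],[0,0,0,0,0,0,0],[0,0,0,0,0,0,0],[0,0,0,0,0,0,0]]'; python3 o.py
python3 - <<'E'
from h import *
cv2.imwrite('pics/c8.png',cv2.resize(np.hstack([cv2.imread(f'pics/{n}.png')[200:420,220:390] for n in('s6','x')]),None,fx=2.3,fy=2.3,interpolation=2))
E
```

```text
clock: 19.1
eef_pos: [0.5209, 0.0065, 0.2575]
ee_rot: [-3.142, 0.0, 0.0]
force: [0.4, 0.8, 0.5]
gripper_width: 1.005
gripper_force: 0.0
clock: 19.6
eef_pos: [0.4822, 0.0063, 0.2665]
ee_rot: [3.141, -0.0, 0.002]
force: [-0.1, -0.2, 0.6]
gripper_width: 1.0
gripper_force: 0.0
pad y mm 170.3496880715913 100 F [np.float64(-0.04003035176835018), np.float64(-0.2763207777938545), np.float64(-0.821391011684854)]
```

View pics/c8.png

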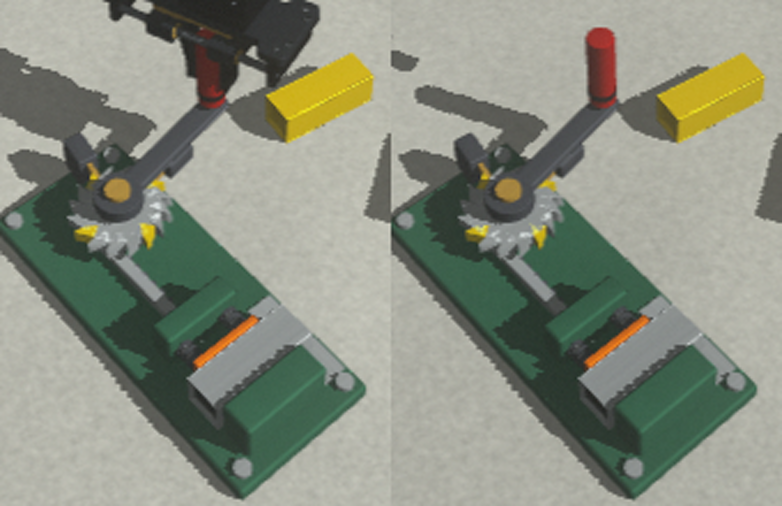

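The handle is free, the wheel hasn't turned back (yellow tooth at (540,235) matches (148,235) on the left), and the tube is pressed to the jaw.

```bash
python3 -c "from rig import *; print(hand_in())"
```

```text
the job is handed in; nothing more can be done
None
```

The steel tube is clamped against the fixed jaw at the first biting notch: stroke 6 turned stiff, about 6 N over the free strokes. The pawl is holding, the handle is released, and I handed the job in at about 20 s without going near the hammer, brush or scroll.

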